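Put the rheometer bob away in its case

ROBOT

A 6-joint arm with a two-finger parallel gripper is mounted at the origin on the work surface. World frame = base frame: x ahead of the robot, y to its left, z up, the work surface at z = 0. Lengths are in m, angles in rad, forces in N, time in s.
With the tool pointing down it reaches from about 0.275 to 1 m from the base axis. Payload 8.4 kg.
Tool frame: the origin (TCP) lies between the finger pads; the fingertips stand ahead of it and the grasp point (between the pads) lies 11 mm behind it (arm.finger_overhang is the z of the fingertips in the tool frame, in m); z points along the fingers, y is the line along which they close (so a half turn about z gives the same grasp; the last joint's range is limited). The gripper opens to 85 mm and grips with 20 to 120 N. Pads are 22 mm wide; open, the fingers measure 114 mm over their backs; the gripper's body (76 mm by 85 mm) begins 54 mm behind the grasp point. The pads swing forward as they close: fully open they stand 13 mm farther back than shut.
Start: joints at [1.275, 0.353, 1.633, -0, 1.155, -0.002], TCP at [0.181, 0.598, 0.239] pointing down, gripper open.
Joint ranges: [-2.63, 2.63], [-0.92, 2.1], [0.06, 2.66], [-1.3, 4.44], [0, 2.69], [-3.02, 3.02]. Speed limits (rad/s): [2.22, 2.22, 2.79, 3.14, 3.14, 3.14].

INTERFACE

Orientations are given as [roll, pitch, yaw] about the fixed x, y, z axes, in that order (R = Rz(yaw) Ry(pitch) Rx(roll)).
In Python, from station import arm, vision gives the robot as it stands. The module is installed in compiled form; this text tells all that it offers.
- The arm moves only by the tool apply_moves, never from a script. Its argument "targets" is a list of rows, each a list of 3 entries, a list of its own where there are three numbers: the shift along the tool's x, y, z in m, then the turn about the tool's z in rad, then the finger opening in m, from 0 to 0.0854. In form: [[[x, y, z], roll, grip], ...]. A call has 1 to 5 rows; each row is the pose to reach, as a shift and turn from the pose commanded when the call began, along the tool's axes at that moment; what a row does not reach only later rows make up. A row lasts 1/10 s, in which the tool goes at most 50 mm and 8.59 degrees, less where a joint would pass 70% of its speed; a pose out of reach is approached as far as the arm can. A call with a gripper value outside its range is refused whole. The fingers move at their own pace and stop on an object; "newtons" is the grip in N (left out, the last holds). Time passes only in rows, so rows that repeat a pose let the fingers close. It gives the time, the measured TCP pose, the force, the opening and the grip force at its end, in the units of the state.
- arm.read_state(): the state, without advancing time (a new reading comes with each control period).
- vision.read_camera(name): name is "side" or "top"; returns the picture (420x560x3 uint8, red, green, blue); there is no depth.
- vision.camera_params(name): a dict with "fx", "fy", "cx", "cy" (pixels), "world_to_cam" (4x4, takes a point from world to camera coordinates). Camera axes: x right, y down, z forward; pixel columns grow to the right and rows downward; lengths in m; the calibration is good to about 2 mm. A picture is of the moment at which its call begins. camera_params takes no time and is no camera call.
- arm.job_done(): hands the job in; it is judged then, once.
The state is a dict: "time_s": time; "joints": joint angles; "qvel": joint speeds; "tau": joint torques, N m; "tool_pos": TCP position; "tool_rot": TCP orientation; "wrist_force": force on the tool from outside, world axes, zero at the start; "wrist_torque": the same for the moment, N m; "grip_width": opening from 0.0 (shut) to 1.0 (fully open); "grip_force": force on a finger pad.
Only numpy, scipy, OpenCV 4.12 (cv2) and the standard library are available. Lean on these libraries where they do the work, as an engineer would, in place of code of your own. Each camera call takes 0.05 s, during which the arm holds its last target. There are 200 camera calls.

TASK

The rheometer's measuring bob has been cleaned and lies on a drying rest: it is the steel cylinder with the pointed end, on a slim shaft. Put it away in the open case: lay its shaft over the two empty spring clips with its coupling head on the same side as that of the slim bob already stored there, and press it down by hand until both clips snap round the shaft and it sits fully home. Then let go and swing the lid fully shut, leaving the other geometries, the cup, the jars and the spatula where they are.

Things in the scene. Friction and masses are not known exactly. Their poses are not given: they have to be found in the camera images.
- bob_mid (a point): Middle of the measuring bob's shaft, on its axis. Loose, 130 to 230 g, balances within 10 mm of here. x axis: along the shaft to the pointed end. Bare 12 mm steel shaft from -45 to +45 mm along x; black coupling head, 20 mm across, from -45 to -75; steel cylinder, 27 mm across, from +45 to +85, then a blunt cone to +93.
- bob_tip (a point): Point of the bob's cone, 93 mm from bob_mid along the bob's x axis.
- rest1: Blue-grey drying rest under the bob, fixed, 100 x 60 mm; origin at the middle of its underside, x along the bob. The shaft lies loosely in two open notches, its axis 45 mm above the table: lift it straight up. The notched uprights are 8 mm thick, 32 mm either side of the middle along x, 44 mm wide; between them nothing stands over 8 mm above the table.
- clips (a point): Point in the fixed case midway between its two empty spring clips, on the axis of a shaft sitting home in them, 55 mm above the table: here the bob's mid-shaft point must end, within 8 mm along x or its shoulders foul the clips. x: along the shaft towards where the pointed end goes (coupling head to -x); y: level, to the hinge side; z up.
- clip_a (a point): Middle of the clip on the head side, 32 mm from clips towards -x. 10 mm wide along x; two steel spring fingers with flared lips, up to 14 mm above this point and 13 mm to either side. The neck is 7 mm wide: a shaft laid on it stops about 11 mm too high; pushed straight down with 10 to 20 N for both clips it snaps through, onto firm seats.
- clip_b (a point): The same for the clip on the pointed side, 32 mm from clips towards +x. Between the two clips, 48 mm along x, nothing stands higher than 8 mm above the table; the stored slim bob's shaft runs 70 mm away in +y, the case's front rim (35 mm high) 50 mm away in -y.
- lid (a joint): Lid angle in rad: 0 shut, 1.8 leaning fully back; starts at 1.5 to 1.75. A stiff friction hinge: it stays where it is left and takes 2 to 4 N of push near the free edge. No catches to work. The lid is an upturned tray, 210 mm along the hinge, 170 mm from hinge to free edge, 45 mm deep; shut, its flat top lies 80 mm above the table.
- lid_edge (a point): Middle of the lid's free outer edge, where its flat outer top meets its front wall. Shut: 170 mm from the hinge line and 80 mm above the table. Open: about 200 mm above the table, beyond the hinge, the flat outer face looking away from the case; push that face, near this edge, over towards the case and then down.
- case_hinge (a point): Middle of the lid's hinge line, 35 mm above the table on the case's rim. x along the hinge, same direction as that of clips; y level, outward from the case. The case reaches 170 mm from here in -y and 105 mm to either side in x; without its lid it is 35 mm high; only the clips, their posts and a 44 mm high step under each coupling head stand above its rim. Fixed to the table.
- slim_mid (a point): Middle of the shaft of the slim bob (same 12 mm shaft and black coupling head, steel cylinder only 17 mm in diameter), already clipped in the case's other place on the hinge side. Leave it.
- plate_mid (a point): Middle of the shaft of a measuring plate (same shaft and head, with a steel disc 50 mm in diameter on its end) that lies on the other drying rest, x axis to the disc. Leave it.
- cup_mid (a point): Middle of a steel measuring cup, 42 mm across and 85 mm high, standing. Leave it.
- jar_mid (a point): Middle of an amber sample jar, 60 mm across and 65 mm high. Leave it.
- jar2_mid (a point): Middle of a clear sample jar, 60 mm across and 65 mm high. Leave it.
- spatula_mid (a point): Middle of a lying steel lab spatula, 180 mm long. Leave it.
Not all that is in view belongs to the job. What is shaped like the part that bears bob_mid but brown or green is not meant.

How it is judged:
On the way:
1. the bob is pressed home in both clips by the hand (still touching it), the lid still open (x of bob_mid in the frame of clips between -0.01 and 0.01 m and y of bob_mid in the frame of clips between -0.003 and 0.003 m and z of bob_mid in the frame of clips between -0.004 and 0.003 m and angle between the x axis of bob_mid and the x axis of clips, either way round below 0.06 rad and x of bob_tip in the frame of clips above 0.05 m and contact force between the fingers and bob above 0.3 N and value of joint lid above 1 rad), for 0.1 s.
At the end, for the whole second after the job is handed in: The bob sits home in both clips of the empty place (mid-shaft within 10 mm along the shaft, 3 mm sideways, 3 mm in height, shaft within 0.06 rad of the clips' line, pointed end to the clips' +x), at rest, and the lid is shut (below 0.04 rad, about 7 mm at its free edge) and still (x of bob_mid in the frame of clips between -0.01 and 0.01 m and y of bob_mid in the frame of clips between -0.003 and 0.003 m and z of bob_mid in the frame of clips between -0.004 and 0.003 m and angle between the x axis of bob_mid and the x axis of clips, either way round below 0.06 rad and x of bob_tip in the frame of clips above 0.05 m and value of joint lid below 0.04 rad and linear speed of bob below 0.02 m/s and velocity of joint lid between -0.05 and 0.05 rad/s); the robot touches nothing.
It fails at once if the slim bob in the case is moved more than 12 mm (distance of slim_mid from where it was at the start of the episode above 0.012 m).
It fails at once if the plate on the other rest is moved more than 20 mm (distance of plate_mid from where it was at the start of the episode above 0.02 m).
It fails at once if the cup, a jar or the spatula is moved more than 30 mm (distance of any of cup_mid, jar_mid, jar2_mid, spatula_mid from where it was at the start of the episode above 0.03 m).
It also fails if it takes over 59 s, if anything falls off the work surface, if the arm or the gripper's body presses on something with over 40 N, if the wrist force passes 120 N, or if a joint passes its speed limit or range.

## Working session

There is one attempt and no reset: what is moved stays moved. The work goes in short steps, Python scripts to look and compute and a tool call to move; the robot and the scene stay as the last step left them, time stands still between calls to the robot, and variables do not carry over. Pictures are saved under pics/ and viewed, at most 10 in all, crops included, and the job is handed in when it is done.

Besides the shell and the picture viewer there is one more tool, called by a JSON object that holds its "fn" and its "kwargs". apply_moves: Moves the arm, as the interface text tells. Its arguments: {"type":"object","properties":{"targets":{"type":"array","items":{"type":"array"}},"newtons":{"type":"number"}},"required":["targets"]}

```bash
mkdir -p pics; python3 - <<'E'
from station import arm, vision
import cv2,numpy as np
for n in("top","side"):
    im=vision.read_camera(n); cv2.imwrite(f"pics/{n}0.png",im[:,:,::-1])
    p=vision.camera_params(n);print(n,p["fx"],p["fy"],p["cx"],p["cy"]);print(np.round(p["world_to_cam"],3))
print(arm.read_state(),arm.finger_overhang)
E
```

```text
top 433.3098580968799 433.3098580968799 273.4526294846602 206.76207573401075
[[-0.004 -1.     0.003 -0.143]
 [-0.995  0.003 -0.098  0.582]
 [ 0.098 -0.004 -0.995  1.241]
 [ 0.     0.     0.     1.   ]]
side 418.6963595628166 418.6963595628166 277.075227728796 220.69807462587275
[[-0.9   -0.435  0.013  0.454]
 [-0.3    0.599 -0.743  0.333]
 [ 0.315 -0.672 -0.67   0.719]
 [ 0.     0.     0.     1.   ]]
{'time_s': 0.1, 'joints': array([ 1.27459590e+00,  3.53564624e-01,  1.63403538e+00, -3.73106296e-05,
        1.15519666e+00, -2.44191902e-03]), 'qvel': array([ 1.04255218e-03, -2.10622321e-03, -1.32967127e-04, -7.73764452e-04,
        4.36419722e-05,  7.47849405e-04]), 'tau': array([-1.65444771e-04, -6.06356549e+01, -3.42821181e+01,  3.84543273e-05,
        4.06183710e-03, -7.36502528e-06]), 'tool_pos': array([0.18088874, 0.5978318 , 0.23865609]), 'tool_rot': array([-3.14038856e+00,  3.11761831e-05,  2.84784925e+00]), 'wrist_force': array([-0.40409872,  0.24202628,  0.75845758]), 'wrist_torque': array([-0.04069151,  0.01757121,  0.04117263]), 'grip_force': 0.0, 'grip_width': 1.002737113273119} 0.008
```

View pics/top0.png

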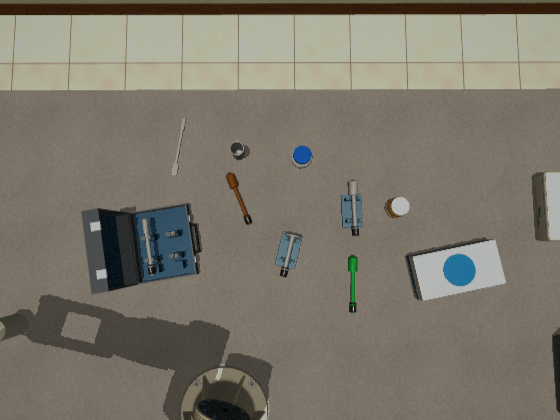

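View pics/side0.png

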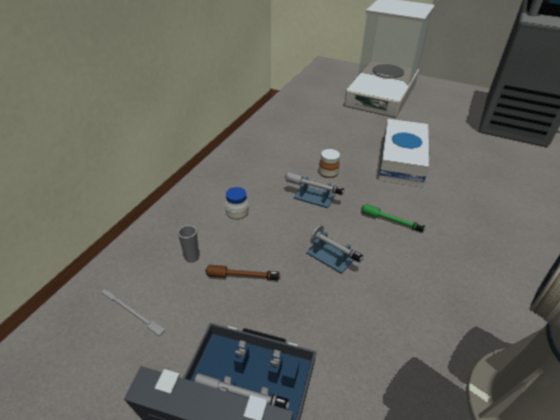

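Candidates in the top view: 
- bob on a rest at (353,207)
- plate with disc at (289,252)
- brown look-alike at (240,198)
- green look-alike at (352,283)
- stored slim bob at (150,245)

The steel cylinder on a rest at (353,207) fits the description. I'll check it and the case in one close crop.

```bash
python3 - <<'E'
import cv2,numpy as np
t=cv2.imread("pics/top0.png");s=cv2.imread("pics/side0.png")
a=cv2.resize(t[170:245,325:385],None,fx=5,fy=4*1.25,interpolation=cv2.INTER_CUBIC)
b=cv2.resize(t[195:300,75:210],None,fx=3.57,fy=3.57,interpolation=cv2.INTER_CUBIC)
b=cv2.convertScaleAbs(b,alpha=1.8);h=375
o=np.zeros((375,790,3),np.uint8);o[:375,:300]=a[:375,:300];o[:b.shape[0],305:305+b.shape[1]]=b[:, :485][:375]
c=cv2.convertScaleAbs(cv2.resize(s[320:420,130:320],None,fx=2.2,fy=2.2),alpha=1.6)
d=cv2.resize(s[165:215,275:355],None,fx=4.4,fy=4.4)
e=np.zeros((220,790,3),np.uint8);e[:,:c.shape[1]]=c;e[:,425:425+352]=d
cv2.imwrite("pics/crop1.png",np.vstack([o,e]))
E
```

```text
(no output)
```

View pics/crop1.png

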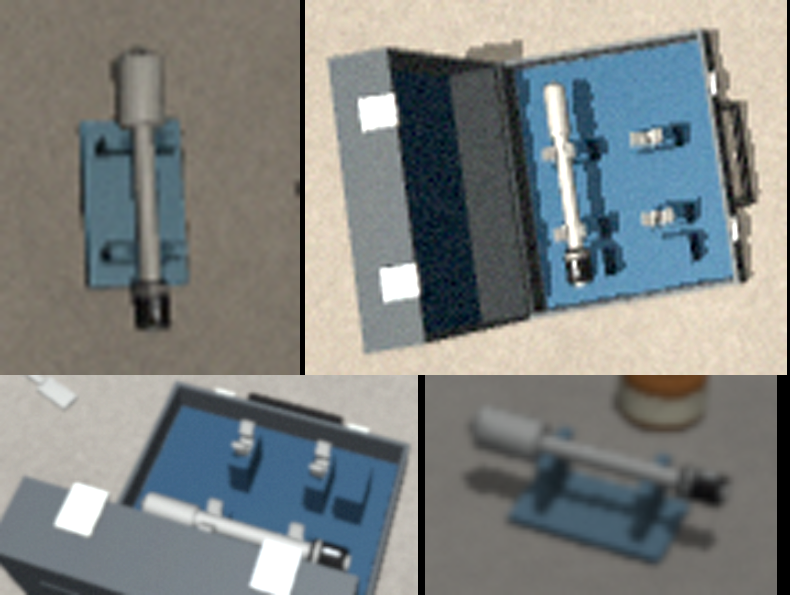

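The crop confirms the choice: steel cylinder with cone at (352,187), black head at (355,231), on a blue rest. The two empty clips show at about (172,233) and (175,255) in the top view. The slim bob's head points to the bottom of the picture.

```bash
cat > h.py <<'E'
from station import arm, vision
import cv2,numpy as np
P={n:vision.camera_params(n) for n in("top","side")}
def ray(n,u,v):
    p=P[n];T=np.array(p["world_to_cam"]);R=T[:3,:3]
    return -R.T@T[:3,3], R.T@np.array([(u-p["cx"])/p["fx"],(v-p["cy"])/p["fy"],1])
def plane(n,u,v,z):
    c,d=ray(n,u,v);return c+d*(z-c[2])/d[2]
def tri(a,b):
    A=[];B=[]
    (c1,d1),(c2,d2)=ray("top",*a),ray("side",*b)
    s=np.linalg.lstsq(np.c_[d1,-d2],c2-c1,rcond=None)[0]
    x,y=c1+d1*s[0],c2+d2*s[1];return (x+y)/2,np.linalg.norm(x-y)
def proj(n,X):
    p=P[n];T=np.array(p["world_to_cam"]);c=T[:3,:3]@X+T[:3,3];return np.array([p["fx"]*c[0]/c[2]+p["cx"],p["fy"]*c[1]/c[2]+p["cy"]])
def blobs(img,roi,lo,smax,amin=3,vmax=255):
    x0,y0,x1,y1=roi;h=cv2.cvtColor(img[y0:y1,x0:x1],cv2.COLOR_BGR2HSV)
    m=((h[...,2]>=lo)&(h[...,2]<=vmax)&(h[...,1]<=smax)).astype(np.uint8)
    n,l,st,c=cv2.connectedComponentsWithStats(m,connectivity=4);out=[]
    for i in range(1,n):
        if st[i,4]>=amin:
            ys,xs=np.nonzero(l==i);q=np.c_[xs+x0,ys+y0].astype(np.float32)
            out.append(q)
    return out
E
python3 - <<'E'
from h import *
np.set_printoptions(precision=4,suppress=True)
t=cv2.imread("pics/top0.png");s=cv2.imread("pics/side0.png")
for nm,im,roi,lo in(("bob top",t,(335,170,375,240),105),("case top",t,(140,205,185,280),90),("clips side",s,(225,330,300,375),110)):
    for q in blobs(im,roi,lo,70):
        vx,vy,x,y=cv2.fitLine(q,cv2.DIST_HUBER,0,.01,.01).ravel()
        print(nm,len(q),q.mean(0),q.min(0),q.max(0),"dir",vx,vy)
g=cv2.cvtColor(t,cv2.COLOR_BGR2GRAY)
print(g[183:240:4,343:364])
print(g[228:260,166:184])
E
```

```text
bob top 2115 [355.6605 202.4397] [335. 170.] [374. 239.] dir 0.12437627 0.9922351
bob top 3 [355.3333 227.3333] [355. 227.] [356. 228.] dir 0.7166543 -0.6974286
case top 126 [152.5    206.6667] [140. 205.] [175. 210.] dir 0.9968064 -0.07985659
case top 225 [146.4845 241.0978] [141. 219.] [153. 264.] dir 0.132353 0.99120265
case top 14 [172.5714 232.5714] [171. 231.] [174. 235.] dir 0.24253559 -0.9701425
case top 16 [167.5625 233.6875] [166. 232.] [170. 235.] dir 0.8944272 0.4472136
case top 13 [176.     255.3077] [175. 253.] [177. 257.] dir -4.371139e-08 1.0
case top 17 [170.5882 255.6471] [169. 254.] [172. 258.] dir 0.58646905 0.80997163
case top 10 [149.9 268. ] [148. 266.] [151. 271.] dir 0.19719572 0.98036414
case top 4 [151.5 274.5] [151. 274.] [152. 275.] dir 1.0 0.0
case top 52 [177.1538 277.9038] [166. 275.] [184. 279.] dir 0.9934928 -0.11389491
clips side 337 [286.187  335.2611] [257. 330.] [299. 346.] dir 0.9736059 0.22823577
clips side 26 [241.6538 343.6154] [239. 341.] [244. 346.] dir 0.8419335 -0.53958136
clips side 9 [241.7778 349.7778] [240. 349.] [244. 351.] dir 0.964
[... 3298 characters left out ...]
 79  78  76  78  76  74]
 [ 75  75  78  74  77  74  77  79  77  75  51  52  55  53  51  50  48  48]
 [ 75  74  77  74  75  79  72  73  53  60  54  42  36  41  39  24  21  13]
 [ 73  76  77  75  77  79  74  55  38  72  91  82  42  38  41  24  18  15]
 [ 78  80  74  91  87  88 122  83  68 122 106 106  53  37  43  31  14  22]
 [ 75  79  77 104  99 101 125  80  68 121 110 110  70  40  39  23  21  12]
 [ 75  76  81 100  99  96 115  51  71 119 107 109  64  64  68  55  10  17]
 [ 76  76  76  99 102  96 114  58  82 110  82  88  73  67  57  59  39  43]
 [ 79  73  74  80  84  82  83  62  61  80  76  68  70  74  72  75  73  73]
 [ 77  75  79  76  80  74  62  76  72  75  77  74  73  77  53  50  54  52]]
```

```bash
python3 - <<'E'
from h import *
np.set_printoptions(precision=4,suppress=True)
m=plane("top",354.,210.3,.045);tip=plane("top",352.4,179.8,.045);hd=plane("top",355.3,235.6,.045)
print("bob",m,tip,hd,np.linalg.norm(tip-m),np.linalg.norm(hd-m),"yaw",np.arctan2(*(tip-hd)[1::-1]))
for z in(.060,.067):
    b=plane("top",170.1,233.1,z);a=plane("top",173.3,255.5,z);print("clips",z,a,b,(a+b)/2,np.linalg.norm(a-b),np.arctan2(*(b-a)[1::-1]))
for x,y in(((172.6,232.6),(241.7,343.6)),((167.6,233.7),(240,350)),((176,255.3),(276.3,353.3)),((170.6,255.6),(274.5,360.6))): print(tri(x,y))
t=cv2.imread("pics/top0.png")
q=max(blobs(t,(140,212,160,266),90,70),key=len)
p=np.array([plane("top",*x,.055) for x in q])
vx,vy,x,y=cv2.fitLine(p[:,:2].astype(np.float32),cv2.DIST_HUBER,0,1e-4,1e-4).ravel()
if vx<0:vx,vy=-vx,-vy
print("slim",vx,vy,x,y,"yaw",np.arctan2(vy,vx)); n=np.array([-vy,vx])
w=(q[:,1]>235)&(q[:,1]<250)
print("slim shaft mid-only",p[w].mean(0))
for z in(.060,.067):
    c=(plane("top",170.1,233.1,z)+plane("top",173.3,255.5,z))/2; print("dist",(np.array([x,y])-c[:2])@n,(p[w].mean(0)[:2]-c[:2])@n)
# bob in side for check
print(proj("side",m),proj("side",tip),proj("side",hd))
E
```

```text
bob [ 0.5685 -0.3776  0.045 ] [ 0.6577 -0.3749  0.045 ] [ 0.4954 -0.3797  0.045 ] 0.08925134089526608 0.07310341553153626 yaw 0.029854256947656786
clips 0.06 [0.4407 0.1389 0.06  ] [0.504  0.1492 0.06  ] [0.4724 0.1441 0.06  ] 0.06408036393235318 0.16093023112109506
clips 0.067 [0.4408 0.1374 0.067 ] [0.5037 0.1476 0.067 ] [0.4723 0.1425 0.067 ] 0.0637164925190877 0.16093023112109386
(array([0.5056, 0.1411, 0.0655]), np.float64(0.0009906415337231369))
(array([0.502 , 0.1545, 0.0673]), np.float64(0.000101825725834099))
(array([0.4422, 0.1306, 0.0647]), np.float64(0.0019229904787406858))
(array([0.4402, 0.1452, 0.0654]), np.float64(0.0008650382958265747))
slim 0.9856306 0.1689153 0.47924867 0.21642792 yaw 0.16972904
slim shaft mid-only [0.4815 0.2177 0.055 ]
dist 0.07014886338398951 0.07097397651207578
dist 0.07172476047992159 0.07254987360800785
[316.9118 184.4844] [286.2865 176.1519] [343.0785 191.623 ]
```

Bob mid is at (0.569,-0.378), yaw about 0.03. The clips are at (0.472,0.1425), yaw about 0.165. Now moving over the bob.

{"fn": "apply_moves", "kwargs": {"targets": [[[-0.653,-0.821,-0.06],2.8,0.0854],[[-0.653,-0.821,-0.06],2.8,0.0854],[[-0.653,-0.821,-0.06],2.8,0.0854],[[-0.653,-0.821,-0.06],2.8,0.0854],[[-0.653,-0.821,-0.06],2.8,0.0854]]}}

```text
time_s: 0.6
tool_pos: [0.2733, 0.3643, 0.2534]
tool_rot: [-3.141, 0.0, 2.092]
wrist_force: [1.2, 0.8, -0.4]
grip_width: 0.999
grip_force: 0.0
```

```bash
cat > go.py <<'E'
import sys
from h import *
from scipy.spatial.transform import Rotation as Ro
# go.py x y z yaw -> tool shift & turn from the measured pose
s=arm.read_state();g=[float(a) for a in sys.argv[1:5]]
R=Ro.from_euler("xyz",s["tool_rot"]).as_matrix()
d=R.T@(np.array(g[:3])-s["tool_pos"]);y=np.arctan2(R[1,0],R[0,0])
print("t",round(s["time_s"],2),"pos",s["tool_pos"].round(4),"yaw",round(y,4),"j",s["joints"].round(2),"F",s["wrist_force"].round(1),"gw",round(s["grip_width"],3),"gf",round(s["grip_force"],1))
print("shift",d.round(4),"turn",round((y-g[3]+np.pi)%(2*np.pi)-np.pi,4))
E
python3 go.py .5685 -.3775 .15 .035
```

```text
t 0.6 pos [0.2733 0.3643 0.2534] yaw 2.0922 j [ 0.92  0.07  1.96 -0.    1.11  0.4 ] F [ 1.2  0.8 -0.4] gw 0.999 gf 0.0
shift [-0.7902 -0.1134  0.1036] turn 2.0572
```

{"fn": "apply_moves", "kwargs": {"targets": [[[-0.79,-0.113,0],2.057,0.0854],[[-0.79,-0.113,0],2.057,0.0854],[[-0.79,-0.113,0],2.057,0.0854],[[-0.79,-0.113,0],2.057,0.0854],[[-0.79,-0.113,0],2.057,0.0854]]}}

```text
time_s: 1.1
tool_pos: [0.3671, 0.1326, 0.2536]
tool_rot: [3.141, -0.0, 1.342]
wrist_force: [1.4, 1.1, -0.7]
grip_width: 1.0
grip_force: 0.0
```

```bash
python3 go.py .5685 -.3775 .2 .035
```

```text
t 1.1 pos [0.3671 0.1326 0.2536] yaw 1.342 j [ 0.34 -0.05  2.08 -0.    1.11  0.57] F [ 1.4  1.1 -0.7] gw 1.0 gf 0.0
shift [-0.4512  0.3118  0.0537] turn 1.307
```

{"fn": "apply_moves", "kwargs": {"targets": [[[-0.451,0.312,0],1.307,0.0854],[[-0.451,0.312,0],1.307,0.0854],[[-0.451,0.312,0],1.307,0.0854],[[-0.451,0.312,0],1.307,0.0854],[[-0.451,0.312,0],1.307,0.0854]]}}

```text
time_s: 1.6
tool_pos: [0.4604, -0.0996, 0.2535]
tool_rot: [-3.142, -0.0, 0.591]
wrist_force: [1.2, 0.7, 0.3]
grip_width: 0.999
grip_force: 0.0
```

```bash
python3 go.py .5685 -.3775 .16 .035
```

```text
t 1.6 pos [ 0.4604 -0.0996  0.2535] yaw 0.5911 j [-0.22  0.09  1.93  0.    1.11  0.76] F [1.2 0.7 0.3] gw 0.999 gf 0.0
shift [-0.0651  0.291   0.0935] turn 0.5561
```

{"fn": "apply_moves", "kwargs": {"targets": [[[-0.065,0.291,0.05],0.556,0.0854],[[-0.065,0.291,0.05],0.556,0.0854],[[-0.065,0.291,0.05],0.556,0.0854],[[-0.065,0.291,0.05],0.556,0.0854],[[-0.065,0.291,0.05],0.556,0.0854]]}}

```text
time_s: 2.1
tool_pos: [0.5514, -0.3286, 0.2114]
tool_rot: [-3.141, 0.0, 0.038]
wrist_force: [1.5, 1.3, 0.3]
grip_width: 1.002
grip_force: 0.0
```

```bash
python3 go.py .5685 -.3775 .11 .035
```

```text
t 2.1 pos [ 0.5514 -0.3286  0.2114] yaw 0.0377 j [-0.54  0.41  1.62  0.    1.12  0.99] F [1.5 1.3 0.3] gw 1.002 gf 0.0
shift [0.0153 0.0496 0.1013] turn 0.0027
```

{"fn": "apply_moves", "kwargs": {"targets": [[[0.015,0.05,0.05],0.0,0.06],[[0.015,0.05,0.1],0.0,0.06],[[0.015,0.05,0.1],0.0,0.06],[[0.015,0.05,0.1],0.0,0.06]]}}

```text
time_s: 2.5
tool_pos: [0.5663, -0.3747, 0.1088]
tool_rot: [-3.138, 0.005, 0.041]
wrist_force: [-0.1, 0.4, -0.0]
grip_width: 0.704
grip_force: 0.0
```

```bash
python3 go.py .5685 -.3775 .034 .035; python3 - <<'E'
from h import *
s=vision.read_camera("side")[:,:,::-1];t=vision.read_camera("top")[:,:,::-1]
a=cv2.resize(s[110:230,250:390],(560,480));b=cv2.resize(t[160:250,330:385],(240,393))
o=np.zeros((480,800,3),np.uint8);o[:,:560]=a;o[:393,560:]=b;cv2.imwrite("pics/c2.png",o)
E
```

```text
t 2.5 pos [ 0.5663 -0.3747  0.1088] yaw 0.0413 j [-0.59  0.57  1.6   0.    0.97  0.94] F [-0.1  0.4 -0. ] gw 0.704 gf 0.0
shift [0.0025 0.0032 0.0748] turn 0.0063
```

View pics/c2.png

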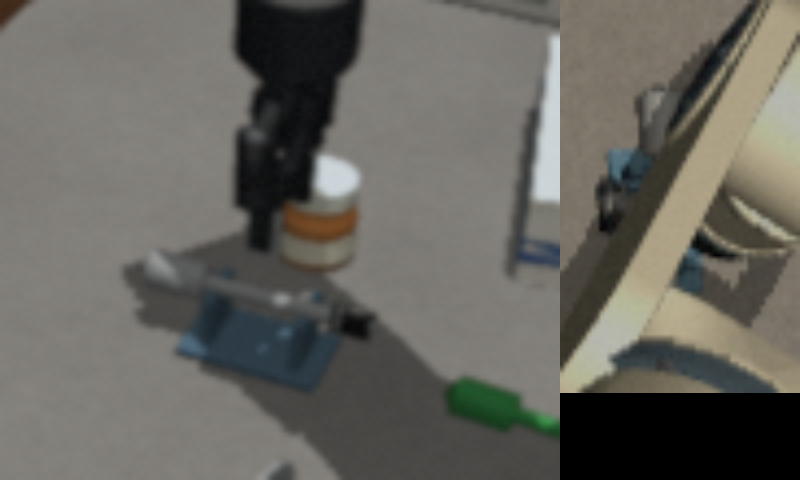

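The side view shows the open fingers above mid-shaft (around 275,190 in the crop), clear of the jar. Going down and gripping.

{"fn": "apply_moves", "kwargs": {"targets": [[[0.002,0.002,0.035],0,0.06],[[0.002,0.002,0.07],0,0.06],[[0.002,0.002,0.074],0,0.06],[[0.002,0.002,0.074],0,0.06],[[0.002,0.002,0.074],0,0.06]], "newtons": 40}}

```text
time_s: 3.1
tool_pos: [0.5719, -0.3784, 0.0411]
tool_rot: [3.139, -0.003, 0.042]
wrist_force: [-0.8, -1.3, 0.5]
grip_width: 0.707
grip_force: 0.0
```

```bash
python3 go.py .5685 -.3775 .034 .035
```

```text
t 3.1 pos [ 0.5719 -0.3784  0.0411] yaw 0.0423 j [-0.59  0.66  1.62  0.    0.86  0.94] F [-0.8 -1.3  0.5] gw 0.707 gf 0.0
shift [-0.0034 -0.001   0.0071] turn 0.0073
```

{"fn": "apply_moves", "kwargs": {"targets": [[[-0.002,0,0.004],0,0.06],[[-0.002,0,0.004],0,0.0],[[-0.002,0,0.004],0,0.0],[[-0.002,0,0.004],0,0.0],[[-0.002,0,0.004],0,0.0]], "newtons": 80}}

```text
time_s: 3.6
tool_pos: [0.5683, -0.3762, 0.0346]
tool_rot: [-3.139, 0.001, 0.041]
wrist_force: [-0.3, 9.7, 7.4]
grip_width: 0.11
grip_force: 78.0
```

{"fn": "apply_moves", "kwargs": {"targets": [[[0,0,0],0,0.0],[[0,0,0],0,0.0],[[0,0,0],0,0.0]]}}

```text
time_s: 3.9
tool_pos: [0.5683, -0.3761, 0.0346]
tool_rot: [-3.139, 0.001, 0.041]
wrist_force: [-0.4, 9.1, 7.1]
grip_width: 0.115
grip_force: 78.1
```

```bash
python3 go.py .5685 -.3775 .034 .035
```

```text
t 3.9 pos [ 0.5683 -0.3761  0.0346] yaw 0.0411 j [-0.59  0.67  1.63  0.    0.85  0.94] F [-0.4  9.1  7.1] gw 0.115 gf 78.1
shift [0.0001 0.0014 0.0006] turn 0.0061
```

{"fn": "apply_moves", "kwargs": {"targets": [[[0,0,-0.03],0,0.0],[[0,0,-0.07],0,0.0],[[0,0,-0.11],0,0.0],[[0,0,-0.15],0,0.0],[[0,0,-0.15],0,0.0]]}}

```text
time_s: 4.4
tool_pos: [0.5712, -0.3798, 0.1907]
tool_rot: [3.136, -0.008, 0.042]
wrist_force: [0.5, -1.1, -1.4]
grip_width: 0.113
grip_force: 78.4
```

```bash
python3 go.py .472 .1425 .184 .165
```

```text
t 4.4 pos [ 0.5712 -0.3798  0.1907] yaw 0.0418 j [-0.59  0.49  1.54 -0.    1.1   0.94] F [ 0.5 -1.1 -1.4] gw 0.113 gf 78.4
shift [-0.0774 -0.526   0.0031] turn -0.1232
```

{"fn": "apply_moves", "kwargs": {"targets": [[[-0.004,-0.03,0],-0.01,0],[[-0.01,-0.07,0],-0.03,0],[[-0.017,-0.115,0],-0.06,0],[[-0.024,-0.16,0],-0.09,0],[[-0.03,-0.205,0],-0.12,0]]}}

```text
time_s: 4.9
tool_pos: [0.5286, -0.1726, 0.1833]
tool_rot: [-3.141, 0.001, 0.163]
wrist_force: [0.9, 0.0, -0.5]
grip_width: 0.11
grip_force: 78.4
```

```bash
python3 go.py .472 .1425 .184 .165
```

```text
t 4.9 pos [ 0.5286 -0.1726  0.1833] yaw 0.1625 j [-0.32  0.31  1.83  0.    1.    1.09] F [ 0.9  0.  -0.5] gw 0.11 gf 78.4
shift [-0.0049 -0.3201 -0.0005] turn -0.0025
```

{"fn": "apply_moves", "kwargs": {"targets": [[[0,-0.045,0],0,0],[[-0.002,-0.09,0],0,0],[[-0.003,-0.135,0],0,0],[[-0.004,-0.18,0],0,0],[[-0.005,-0.225,0],0,0]]}}

```text
time_s: 5.4
tool_pos: [0.4876, 0.0485, 0.1836]
tool_rot: [-3.142, 0.001, 0.162]
wrist_force: [0.2, 1.5, -1.5]
grip_width: 0.112
grip_force: 78.4
```

{"fn": "apply_moves", "kwargs": {"targets": [[[0,-0.04,0],0,0],[[0,-0.07,0],0,0],[[0,-0.085,0],0,0],[[0,-0.09,0],0,0],[[0,-0.09,0],0,0]]}}

```text
time_s: 5.9
tool_pos: [0.4738, 0.1359, 0.1837]
tool_rot: [3.141, 0.001, 0.163]
wrist_force: [0.1, 1.2, -1.2]
grip_width: 0.112
grip_force: 78.5
```

```bash
python3 go.py .472 .1425 .10 .165;  python3 - <<'E'
from h import *
s=vision.read_camera("side")[:,:,::-1];t=vision.read_camera("top")[:,:,::-1]
cv2.imwrite("pics/s3r.png",s);cv2.imwrite("pics/t3r.png",t)
a=cv2.resize(s[280:420,160:320],(640,560));b=cv2.resize(t[180:300,130:200],(160,274))
o=np.zeros((560,800,3),np.uint8);o[:,:640]=a;o[:274,640:]=b;cv2.imwrite("pics/c3.png",cv2.convertScaleAbs(o,alpha=1.4))
E
```

```text
t 5.9 pos [0.4738 0.1359 0.1837] yaw 0.1629 j [ 0.28  0.21  1.96 -0.    0.96  1.68] F [ 0.1  1.2 -1.2] gw 0.112 gf 78.5
shift [-0.0006 -0.0068  0.0837] turn -0.0021
```

View pics/c3.png

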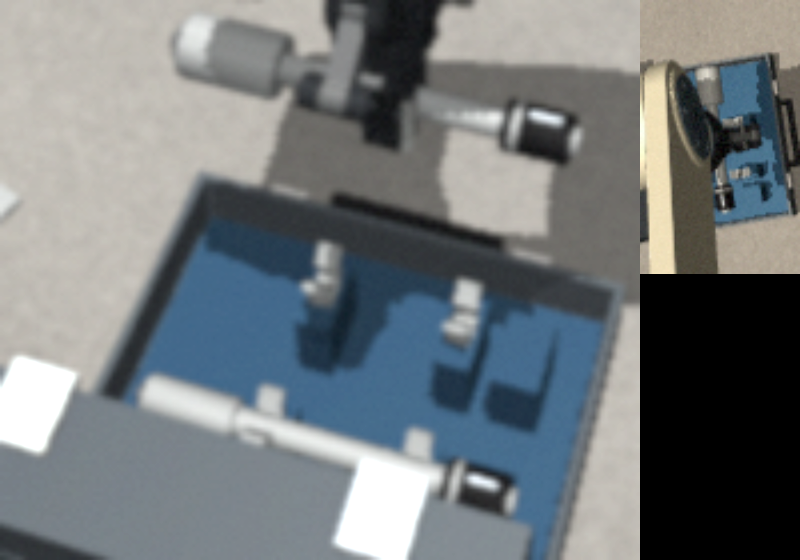

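The side view shows the bob level in the hand, with the cylinder at (212,293) and head shoulder at (286,311). Clips are open below at (241,347) and (275,357). Working out the offset in the hand.

```bash
python3 - <<'E'
from h import *
np.set_printoptions(precision=4,suppress=True)
for z in(.191,.1947,.199):
  a=plane("side",232.8,296,z);b=plane("side",285.9,311,z)
  print(z,a,b,(a+b)/2,np.linalg.norm(a-b),np.arctan2(*(a-b)[1::-1]))
# top view: cylinder near (709,85)/2.286 and head
s=cv2.imread("pics/t3r.png");g=cv2.cvtColor(s,cv2.COLOR_BGR2GRAY)
print(g[206:228:2,152:172]); print(g[258:275:2,158:176])
E
```

```text
0.191 [0.5174 0.1385 0.191 ] [0.4302 0.1272 0.191 ] [0.4738 0.1329 0.191 ] 0.0879469320205279 0.1287619016664568
0.1947 [0.5158 0.1409 0.1947] [0.4292 0.1297 0.1947] [0.4725 0.1353 0.1947] 0.08733524589086587 0.12876190166645565
0.199 [0.5139 0.1437 0.199 ] [0.428  0.1325 0.199 ] [0.4709 0.1381 0.199 ] 0.08662436741585314 0.12876190166645624
[[117 123 116 115 115 118 114 116 115 110 107 111 106  94 100  96  94  95
   81  68]
 [108 101  98  93  80  98  87  77  70  67  57  49  40  38  40  55  48  48
   58  50]
 [ 42  36  66  98 123 132 142 146 130 122 105  82  55  73  75  70  72  72
   70  73]
 [ 71  69  94 125 133 146 148 158 142 131 111  88  59  65  73  73  69  71
   70  73]
 [ 69  70  80 126 133 143 106 114 110 131 117  75  62  60  72  70  72  71
   70  76]
 [ 32  72  68  71  76  82  90  91  93  87  80  70  60  52  73  73  71  73
   73  69]
 [ 19  30  49  67  78  80  88  88  97  84  80  72  64  52  71  72  76  76
   75  71]
 [ 25  31  28  62  78  85  88  92  94  83  80  77  67  50  65  75  73  74
   76  73]
 [ 20  25  24  28  75  79  88  87  90  90  82  80  67  57  57  74  73  75
  
[... 155 characters left out ...]
  74  76  73
   74  73]]
[[ 52  53  53  45  43  90 123  92  81  70  58  82  87  84  77  60  60  78]
 [ 53  56  56  58  69  76 132 144  72  50  40  49  80  76  77  77  74  54]
 [ 55  53  54  61  49  28  45  86  49  62  66  56  56  77  80  76  75  70]
 [ 53  55  53  53  53  74  77  74  49  30  24  12  27  78  78  79  75  78]
 [ 52  52  55  52  36  15  31 105  92  15   2   7  11  73  78  79  76  77]
 [ 55  52  54  52  41  30  22  73 141  27  16   7  11  47  79  74  76  75]
 [ 54  56  55  53  41  29  14  34  86  35  23   6  14  26  77  79  78  79]
 [ 54  54  57  54  65  71  52  71 118 131  94  76  73  75  75  77  80  82]
 [ 53  48  52  53  66  78  74  81  77  77  78  77  80  77  81  78  75  79]]
```

```bash
python3 - <<'E'
from h import *
np.set_printoptions(precision=4,suppress=True)
z=.1947
a=plane("top",159.9,216,z);b=plane("top",166.3,267,z);u=(a-b)/np.linalg.norm(a-b)
t=plane("top",158.6,207.6,z);h=plane("top",167,272.4,z)
print(a,b,np.arctan2(u[1],u[0]),"len",np.linalg.norm(t-h));print("mid",t+(h-t)*93/168)
print("ref slim yaw by same method .1697, clips .161")
E
python3 go.py .472 .1425 .1 .165
```

```text
[0.5423 0.1443 0.1947] [0.4139 0.1255 0.1947] 0.14574263754374497 len 0.16514030416711142
mid [0.4734 0.1344 0.1947]
ref slim yaw by same method .1697, clips .161
t 6.0 pos [0.4741 0.135  0.1839] yaw 0.1615 j [ 0.27  0.21  1.96 -0.    0.96  1.68] F [ 0.4 -0.  -0.7] gw 0.109 gf 78.5
shift [-0.0009 -0.0078  0.0839] turn -0.0035
```

{"fn": "apply_moves", "kwargs": {"targets": [[[0,-0.0075,0.02],-0.015,0],[[0,-0.0075,0.05],-0.015,0],[[0,-0.0075,0.08],-0.015,0],[[0,-0.0075,0.1],-0.015,0],[[0,-0.0075,0.115],-0.015,0]]}}

```text
time_s: 6.5
tool_pos: [0.4726, 0.1418, 0.0677]
tool_rot: [3.141, 0.002, 0.175]
wrist_force: [-0.2, 1.0, -1.2]
grip_width: 0.11
grip_force: 78.5
```

{"fn": "apply_moves", "kwargs": {"targets": [[[0,0,0],0,0],[[0,0,0],0,0],[[0,0,0],0,0]]}}

```text
time_s: 6.8
tool_pos: [0.4738, 0.1429, 0.0701]
tool_rot: [-3.141, -0.001, 0.176]
wrist_force: [-0.9, -0.3, -1.3]
grip_width: 0.113
grip_force: 78.5
```

```bash
python3 go.py .4724 .1428 .044 .175;  python3 - <<'E'
from h import *
s=vision.read_camera("side")[:,:,::-1];t=vision.read_camera("top")[:,:,::-1]
cv2.imwrite("pics/s4r.png",s);cv2.imwrite("pics/t4r.png",t)
a=cv2.resize(s[310:400,190:310],(640,480),interpolation=cv2.INTER_CUBIC);b=cv2.resize(t[195:285,150:190],(160,360))
o=np.zeros((480,800,3),np.uint8);o[:,:640]=a;o[:360,640:]=b;cv2.imwrite("pics/c4.png",cv2.convertScaleAbs(o,alpha=1.5))
E
```

```text
t 6.8 pos [0.4738 0.1429 0.0701] yaw 0.1761 j [ 0.29  0.39  2.04 -0.    0.71  1.68] F [-0.9 -0.3 -1.3] gw 0.113 gf 78.5
shift [-0.0014 -0.0001  0.0261] turn 0.0011
```

View pics/c4.png

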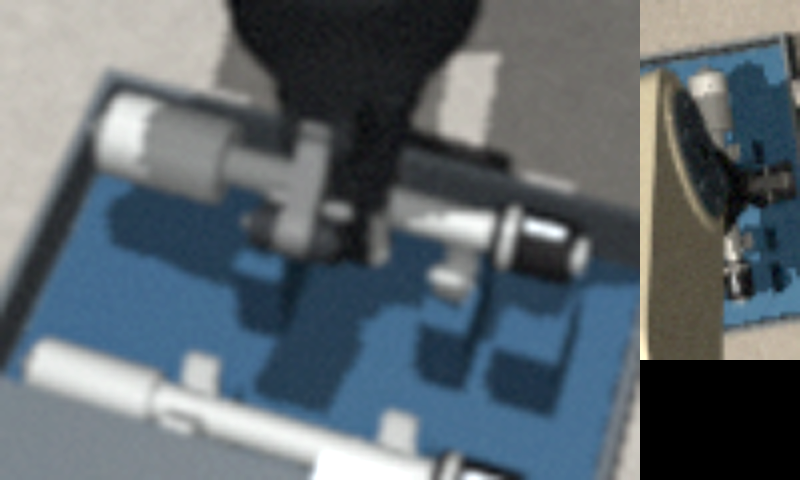

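```bash
python3 - <<'E'
from h import *
np.set_printoptions(precision=4,suppress=True)
C=np.array([.4725,.1428]);u=np.array([np.cos(.165),np.sin(.165)])
def pr(n,p,z):
    X=plane(n,*p,z);d=X[:2]-C;print(X,"x,y in clips:",round(d@u,4),round(d@[-u[1],u[0]],4))
for p in((284.7,354.1),(234.6,340)): pr("side",p,.081)
# slim shoulders in side as reference frame (z .055): crop (440,465),(160,395)
for p in((190+440/5.333,310+462/5.333),(190+160/5.333,310+398/5.333)): pr("side",p,.055)
# slim clip lips and empty clip lips
t=[("slim clips",(200,370)),("slim a",(400,428)),("empty a hinge finger",(447,280))]
for n,p in t: print(n);pr("side",(190+p[0]/5.333,310+p[1]/5.333),.066)
E
```

```text
[0.4258 0.1346 0.081 ] x,y in clips: -0.0474 -0.0004
[0.5153 0.1486 0.081 ] x,y in clips: 0.0432 -0.0013
[0.4171 0.1984 0.055 ] x,y in clips: -0.0455 0.064
[0.5043 0.2186 0.055 ] x,y in clips: 0.0438 0.0696
slim clips
[0.4943 0.2098 0.066 ] x,y in clips: 0.0325 0.0625
slim a
[0.4304 0.199  0.066 ] x,y in clips: -0.0323 0.0624
empty a hinge finger
[0.4391 0.149  0.066 ] x,y in clips: -0.0319 0.0116
```

{"fn": "apply_moves", "kwargs": {"targets": [[[0.001,-0.0005,0.005],0,0],[[0.001,-0.0005,0.01],0,0],[[0.001,-0.0005,0.014],0,0],[[0.001,-0.0005,0.018],0,0],[[0.001,-0.0005,0.018],0,0]]}}

```text
time_s: 7.4
tool_pos: [0.4747, 0.144, 0.051]
tool_rot: [-3.142, -0.002, 0.177]
wrist_force: [4.2, -0.7, -6.3]
grip_width: 0.114
grip_force: 78.3
```

```bash
python3 go.py .4724 .1428 .0446 .175
```

```text
t 7.4 pos [0.4747 0.144  0.051 ] yaw 0.1769 j [ 0.29  0.43  2.05 -0.    0.66  1.69] F [ 4.2 -0.7 -6.3] gw 0.114 gf 78.3
shift [-0.0025  0.0008  0.0063] turn 0.0019
```

{"fn": "apply_moves", "kwargs": {"targets": [[[0,0,0.003],0,0],[[0,0,0.006],0,0],[[0,0,0.008],0,0],[[0,0,0.008],0,0]]}}

```text
time_s: 7.8
tool_pos: [0.4742, 0.1439, 0.0443]
tool_rot: [-3.142, -0.0, 0.177]
wrist_force: [-3.9, -2.4, 22.2]
grip_width: 0.113
grip_force: 81.6
```

```bash
python3 go.py .4724 .1428 .0446 .175
```

```text
t 7.8 pos [0.4742 0.1439 0.0443] yaw 0.1768 j [ 0.29  0.44  2.05 -0.    0.65  1.69] F [-3.9 -2.4 22.2] gw 0.113 gf 81.6
shift [-0.0019  0.0008 -0.0003] turn 0.0018
```

{"fn": "apply_moves", "kwargs": {"targets": [[[0,0,0.0015],0,0],[[0,0,0.0015],0,0],[[0,0,0.0015],0,0]]}}

```text
time_s: 8.1
tool_pos: [0.4742, 0.1439, 0.044]
tool_rot: [-3.142, -0.001, 0.177]
wrist_force: [-9.1, -4.0, 40.9]
grip_width: 0.108
grip_force: 83.8
```

```bash
python3 go.py .4724 .1428 .0446 .175;  python3 - <<'E'
from h import *
s=vision.read_camera("side")[:,:,::-1];t=vision.read_camera("top")[:,:,::-1]
cv2.imwrite("pics/s5r.png",s);cv2.imwrite("pics/t5r.png",t)
a=cv2.resize(s[310:400,190:310],(640,480),interpolation=cv2.INTER_CUBIC);b=cv2.resize(t[195:285,150:190],(160,360))
o=np.zeros((480,800,3),np.uint8);o[:,:640]=a;o[:360,640:]=b;cv2.imwrite("pics/c5.png",cv2.convertScaleAbs(o,alpha=1.5))
E
```

```text
t 8.1 pos [0.4742 0.1439 0.044 ] yaw 0.1767 j [ 0.29  0.44  2.05 -0.    0.65  1.69] F [-9.1 -4.  40.9] gw 0.108 gf 83.8
shift [-0.002   0.0008 -0.0006] turn 0.0017
```

View pics/c5.png

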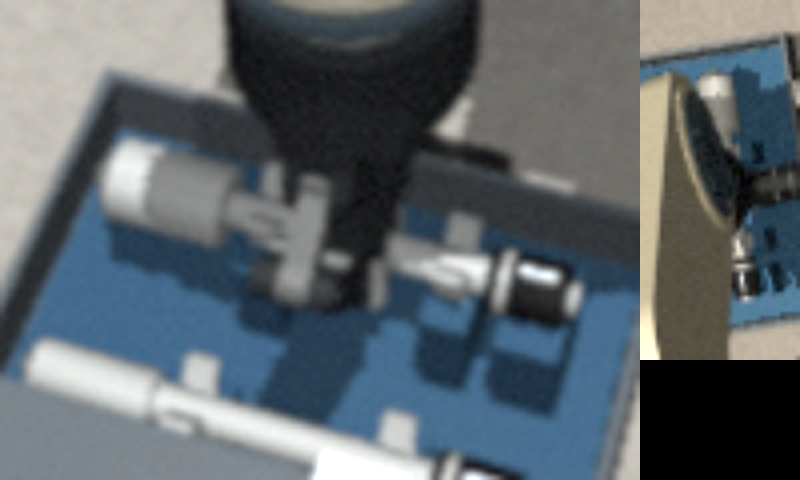

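Both clips are round the shaft, at crop (275,215) and (460,255), and the seat is firm: the force rises steeply. Releasing and going up.

{"fn": "apply_moves", "kwargs": {"targets": [[[0,0,-0.0015],0,0],[[0,0,-0.0015],0,0.045],[[0,0,-0.0015],0,0.045],[[0,0,-0.0015],0,0.045],[[0,0,-0.0015],0,0.045]]}}

```text
time_s: 8.7
tool_pos: [0.4735, 0.1438, 0.0428]
tool_rot: [3.142, 0.001, 0.177]
wrist_force: [0.5, -0.1, -0.4]
grip_width: 0.524
grip_force: 0.0
```

{"fn": "apply_moves", "kwargs": {"targets": [[[0,0,-0.02],0,0.045],[[0,0,-0.06],0,0.045],[[0,0,-0.11],0,0.045],[[0,0,-0.16],0,0.045],[[0,0,-0.21],0,0.045]]}}

```text
time_s: 9.2
tool_pos: [0.4733, 0.1437, 0.2549]
tool_rot: [3.142, 0.001, 0.177]
wrist_force: [1.4, 0.2, -0.0]
grip_width: 0.522
grip_force: 0.0
```

```bash
python3 go.py .45 -.1 .3 1.736;  python3 - <<'E'
from h import *
s=vision.read_camera("side")[:,:,::-1];t=vision.read_camera("top")[:,:,::-1]
cv2.imwrite("pics/s6r.png",s);cv2.imwrite("pics/t6r.png",t)
a=cv2.resize(s[300:420,125:325],(800,480),interpolation=cv2.INTER_CUBIC)
cv2.imwrite("pics/c6.png",cv2.convertScaleAbs(a,alpha=1.5))
E
```

```text
t 9.2 pos [0.4733 0.1437 0.2549] yaw 0.1768 j [0.29 0.13 1.89 0.   1.12 1.69] F [ 1.4  0.2 -0. ] gw 0.522 gf 0.0
shift [-0.0658  0.2358 -0.045 ] turn -1.5592
```

View pics/c6.png

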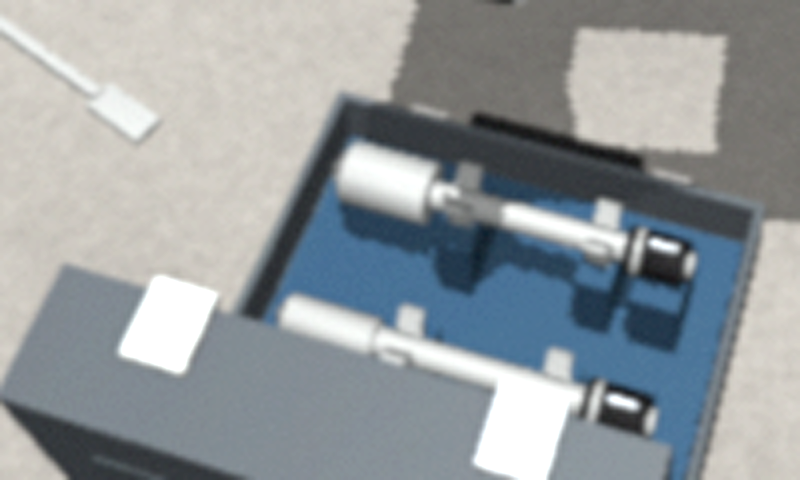

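The bob is seated in both clips; its shaft runs parallel to the slim bob, head on the same side. Next is the lid: go over it with closed fingers, then drop behind its outer face.

{"fn": "apply_moves", "kwargs": {"targets": [[[0,0,-0.04],0,0],[[0.002,-0.05,-0.045],0,0],[[0.002,-0.1,-0.045],0,0],[[0.002,-0.15,-0.045],0,0],[[0.002,-0.2,-0.045],0,0]]}}

```text
time_s: 9.8
tool_pos: [0.4399, 0.3424, 0.2978]
tool_rot: [3.141, 0.0, 0.176]
wrist_force: [1.5, -0.9, 0.4]
grip_width: 0.003
grip_force: 0.0
```

{"fn": "apply_moves", "kwargs": {"targets": [[[0,-0.04,0],0,0],[[0,-0.07,0],0,0],[[0,-0.07,0.04],0,0],[[0,-0.07,0.08],0,0],[[0,-0.07,0.115],0,0]]}}

```text
time_s: 10.3
tool_pos: [0.4275, 0.4095, 0.1807]
tool_rot: [3.141, 0.001, 0.178]
wrist_force: [0.1, 0.6, -0.0]
grip_width: 0.002
grip_force: 0.0
```

```bash
cat > lid.py <<'E'
import sys
from h import *
from scipy.spatial.transform import Rotation as Ro
H=np.array([.4528,.2612,.035]);n=np.array([-.1643,.9864,0])
s=arm.read_state();R=Ro.from_euler("xyz",s["tool_rot"]).as_matrix()
d=s["tool_pos"]-H
print("t",round(s["time_s"],2),"case y",round(d@n,4),"tip z",round(s["tool_pos"][2]-.008,4),"F",s["wrist_force"].round(1),"j",s["joints"].round(2))
for th in map(float,sys.argv[1:]):
    y=-.14*np.cos(th)+.045*np.sin(th)+.015;z=.14*np.sin(th)+.045*np.cos(th)+.008
    X=H+y*n;X[2]+=z;print(th,(R.T@(X-s["tool_pos"])).round(3))
E
python3 lid.py 1.75 1.5 1.25 1 .75 .5 .25 0
python3 -c "
from h import *
cv2.imwrite('pics/c7.png',np.hstack([vision.read_camera('side')[220:,80:400,::-1],vision.read_camera('top')[150:350,60:260,::-1]]))"
```

```text
t 10.3 case y 0.1505 tip z 0.1727 F [ 0.1  0.6 -0. ] j [ 0.76  0.36  1.76 -0.    1.02  2.15]
1.75 [-0.     0.066  0.008]
1.5 [-0.001  0.1   -0.005]
1.25 [-0.001  0.137 -0.009]
1.0 [-0.002  0.173 -0.004]
0.75 [-0.002  0.207  0.01 ]
0.5 [-0.002  0.237  0.031]
0.25 [-0.003  0.26   0.06 ]
0.0 [-0.003  0.275  0.093]
```

View pics/c7.png

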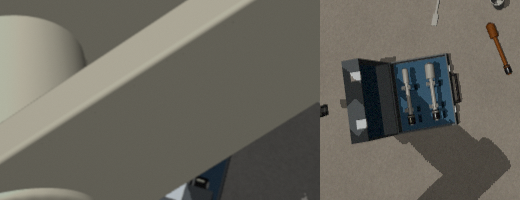

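The top view shows the closed fingers just left of the lid's outer face (323,110 in the crop), with the bob in place. Pushing the lid over along its arc.

{"fn": "apply_moves", "kwargs": {"targets": [[[0,0.035,0.004],0,0],[[0,0.065,0.004],0,0],[[0,0.085,0],0,0],[[-0.001,0.1,-0.003],0,0],[[-0.001,0.115,-0.006],0,0]]}}

```text
time_s: 10.9
tool_pos: [0.4484, 0.2962, 0.1908]
tool_rot: [-3.14, -0.002, 0.176]
wrist_force: [-0.1, 2.4, -1.0]
grip_width: -0.003
grip_force: 0.9
```

```bash
python3 lid.py 1.5 1.4 1.25 1.1 1 .9 .75 .5
```

```text
t 10.9 case y 0.0352 tip z 0.1828 F [-0.1  2.4 -1. ] j [0.58 0.27 1.87 0.   1.   1.97]
1.5 [-0.001 -0.015  0.005]
1.4 [-0.001 -0.     0.002]
1.25 [-0.002  0.022  0.001]
1.1 [-0.002  0.044  0.003]
1.0 [-0.002  0.058  0.006]
0.9 [-0.002  0.072  0.01 ]
0.75 [-0.002  0.092  0.019]
0.5 [-0.003  0.122  0.041]
```

Contact at 2.4 N, as expected; continuing along the arc.

{"fn": "apply_moves", "kwargs": {"targets": [[[-0.001,0.022,0.001],0,0],[[-0.002,0.044,0.003],0,0],[[-0.002,0.058,0.006],0,0],[[-0.002,0.072,0.01],0,0],[[-0.002,0.085,0.015],0,0]]}}

```text
time_s: 11.4
tool_pos: [0.4611, 0.2116, 0.1743]
tool_rot: [-3.141, -0.001, 0.177]
wrist_force: [0.3, 1.5, 2.0]
grip_width: 0.002
grip_force: 1.0
```

```bash
python3 lid.py .8 .7 .6 .5 .4 .3 .2 .1 0
```

```text
t 11.4 case y -0.0503 tip z 0.1663 F [0.3 1.5 2. ] j [ 0.43  0.25  1.94 -0.    0.95  1.82]
0.8 [ 0.    -0.    -0.001]
0.7 [-0.     0.013  0.007]
0.6 [-0.     0.025  0.015]
0.5 [-0.     0.036  0.025]
0.4 [-0.001  0.046  0.035]
0.3 [-0.001  0.055  0.047]
0.2 [-0.001  0.063  0.059]
0.1 [-0.001  0.07   0.073]
0.0 [-0.001  0.075  0.086]
```

{"fn": "apply_moves", "kwargs": {"targets": [[[0,0.013,0.007],0,0],[[0,0.025,0.015],0,0],[[0,0.036,0.025],0,0],[[0,0.046,0.036],0,0],[[0,0.055,0.048],0,0]]}}

```text
time_s: 11.9
tool_pos: [0.4703, 0.1572, 0.1251]
tool_rot: [3.141, 0.0, 0.177]
wrist_force: [0.4, -0.3, 0.5]
grip_width: 0.003
grip_force: 0.6
```

```bash
python3 lid.py .3 .2 .1 .05 0
```

```text
t 11.9 case y -0.1054 tip z 0.1171 F [ 0.4 -0.3  0.5] j [ 0.32  0.3   2.01 -0.    0.83  1.71]
0.3 [-0.    -0.    -0.002]
0.2 [-0.     0.008  0.01 ]
0.1 [-0.     0.014  0.023]
0.05 [-0.     0.017  0.03 ]
0.0 [-0.     0.02   0.037]
```

{"fn": "apply_moves", "kwargs": {"targets": [[[0,0.008,0.01],0,0],[[0,0.014,0.022],0,0],[[0,0.017,0.029],0,0],[[0,0.018,0.035],0,0],[[0,0.018,0.037],0,0]]}}

```text
time_s: 12.4
tool_pos: [0.4732, 0.1404, 0.0885]
tool_rot: [3.142, 0.001, 0.177]
wrist_force: [-0.3, -0.7, 0.1]
grip_width: -0.0
grip_force: 0.3
```

```bash
python3 lid.py 0
```

```text
t 12.4 case y -0.1225 tip z 0.0805 F [-0.3 -0.7  0.1] j [0.29 0.36 2.03 0.   0.75 1.68]
0.0 [-0.     0.002  0.001]
```

{"fn": "apply_moves", "kwargs": {"targets": [[[0,0,0.002],0,0],[[0,0,0.004],0,0],[[0,0,0.004],0,0]]}}

```text
time_s: 12.7
tool_pos: [0.4735, 0.1406, 0.0877]
tool_rot: [3.141, -0.0, 0.177]
wrist_force: [-11.4, -5.5, 35.3]
grip_width: 0.002
grip_force: 18.0
```

The force rises steeply to 35 N at 80 mm, so the lid is against its stop. Backing off to look.

{"fn": "apply_moves", "kwargs": {"targets": [[[0,0,-0.02],0,0],[[0,0,-0.07],0,0],[[0,0,-0.12],0,0],[[0,0.05,-0.15],0,0],[[0,0.1,-0.15],0,0]]}}

```text
time_s: 13.2
tool_pos: [0.4922, 0.0499, 0.2393]
tool_rot: [3.141, -0.008, 0.181]
wrist_force: [-0.0, -0.4, -0.0]
grip_width: -0.003
grip_force: 0.0
```

{"fn": "apply_moves", "kwargs": {"targets": [[[0,0.05,0],0,0],[[0,0.1,0],0,0],[[0,0.15,0],0,0],[[0,0.15,0],0,0]]}}

```text
time_s: 13.6
tool_pos: [0.5173, -0.1034, 0.2353]
tool_rot: [3.139, -0.002, 0.173]
wrist_force: [0.7, 1.5, -0.3]
grip_width: 0.003
grip_force: 0.0
```

```bash
python3 lid.py;python3 -c "
from h import *
a=vision.read_camera('side')[240:,60:400,::-1];b=vision.read_camera('top')[100:350,60:400,::-1]
o=np.zeros((250,680,3),np.uint8);o[:180,:340]=a;o[:,340:]=b
cv2.imwrite('pics/c8.png',o)"
```

```text
t 13.6 case y -0.3702 tip z 0.2273 F [ 0.7  1.5 -0.3] j [-0.2   0.2   1.85 -0.    1.09  1.2 ]
```

View pics/c8.png

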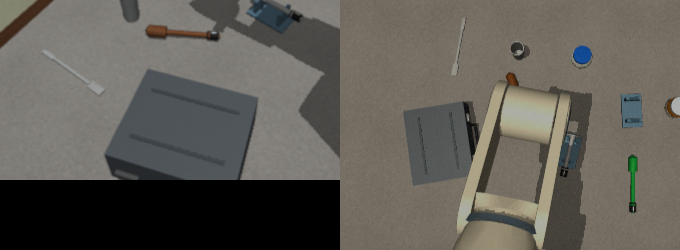

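The lid lies flat on the case, the rest at (632,110) in the crop is empty, and the other objects are where they were. Handing in.

```bash
python3 -c "
from station import arm
print(arm.job_done())"
```

```text
the job is handed in; nothing more can be done
None
```

The bob is pressed home in both empty clips with its head on the same side as the slim bob's, and the lid is shut; I handed the job in at about 13.6 s, and no verdict came back.

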